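# Cover the open watch work on the bench

### The job

The watchmaker is leaving the bench: put each of the four clear dust covers over the open watch work on the tray it fits (large, medium and small round, and oblong), standing level on the tray's floor inside its rim. The empty tray stays uncovered. Keep the covers upright and set them down gently, without dropping them, and leave them all released and at rest.

Things in the scene. Friction and masses are not known exactly. Their poses are not given: they have to be found in the camera images.
- cover_large_grip (a point): Large round dust cover, loose, standing upright on the bench mat (3 mm thick): a clear plastic bell 80 mm in outer diameter and 34 mm high, open below, wall 2.5 mm, with a grey edge ring and, on the middle of its top, an upright cylindrical aluminium knob 13 mm in diameter and 28 mm tall. This point lies on the knob's axis, 21 mm above the bell's top and 55 mm above the cover's lower edge (7 mm below the knob's end), the place to hold it by. z is up. About 90 g.
- cover_medium_grip (a point): Medium round dust cover, loose, standing upright on the bench mat (3 mm thick): a clear plastic bell 58 mm in outer diameter and 30 mm high, open below, wall 2.5 mm, with a grey edge ring and, on the middle of its top, an upright cylindrical aluminium knob 13 mm in diameter and 28 mm tall. This point lies on the knob's axis, 21 mm above the bell's top and 51 mm above the cover's lower edge (7 mm below the knob's end), the place to hold it by. z is up. About 60 g.
- cover_small_grip (a point): Small round dust cover, loose, standing upright on the bench mat (3 mm thick): a clear plastic bell 36 mm in outer diameter and 24 mm high, open below, wall 2.5 mm, with a grey edge ring and, on the middle of its top, an upright cylindrical aluminium knob 13 mm in diameter and 28 mm tall. This point lies on the knob's axis, 21 mm above the bell's top and 45 mm above the cover's lower edge (7 mm below the knob's end), the place to hold it by. z is up. About 40 g.
- cover_oblong_grip (a point): Oblong dust cover, loose, standing upright on the bench mat (3 mm thick): a clear plastic box 76 mm long (x) by 46 mm wide (y) and 28 mm high, open below, wall 2.5 mm, with a grey edge ring and, on the middle of its top, an upright aluminium fin 40 mm long (along x), 12 mm thick (y) and 28 mm tall. This point lies in the middle of the fin, 21 mm above the box's top and 49 mm above the cover's lower edge (7 mm below the fin's top). z is up. About 80 g.
- tray_large_floor (a point): Large round white dust tray, fixed: flat floor 96 mm in diameter inside a rim 3 mm thick that rises 6 mm above the floor. In its middle lies a pocket-watch movement 44 mm across, its top 12 mm above the floor. This point is the centre of the tray's floor (8 mm above the bench top); z is up. The large round cover stands on this floor with 8 mm to spare all round.
- tray_medium_floor (a point): Medium round white dust tray, fixed: flat floor 74 mm in diameter inside a rim 3 mm thick that rises 6 mm above the floor. In its middle lies a wristwatch movement in a black holder, 35 mm across together, top 10 mm above the floor. This point is the centre of the tray's floor (8 mm above the bench top); z is up. The medium round cover stands on this floor with 8 mm to spare all round.
- tray_small_floor (a point): Small round white dust tray, fixed: flat floor 52 mm in diameter inside a rim 3 mm thick that rises 6 mm above the floor. In its middle lies a ladies' watch movement 15 mm across, top 8 mm above the floor. This point is the centre of the tray's floor (8 mm above the bench top); z is up. The small round cover stands on this floor with 8 mm to spare all round.
- tray_oblong_floor (a point): Oblong white dust tray, fixed: flat floor 92 mm (x) by 62 mm (y) inside a rim 3 mm thick that rises 6 mm above the floor. In its middle lie the barrel, wheels and bridges of a dismantled movement, within 44 mm (x) by 18 mm (y) and 5 mm high. This point is the centre of the tray's floor (8 mm above the bench top), x along the tray's length; z is up. The oblong cover stands on it, long sides along long sides (either way round), with 8 mm to spare on every side.
- tray_empty_floor (a point): A second medium round white dust tray, fixed, of the same size as the medium one but with nothing in it; it stays uncovered. This point is the centre of its floor; z is up.
Not all that is in view belongs to the job. What is shaped like the part that bears cover_small_grip but purple or turquoise is not meant.

How it is judged:
By the outcome, as a careful person would: the job done as asked, in the order asked, and still so for the second after the job is handed in, with the robot touching nothing.
It also fails if it takes over 112 s, if anything falls off the work surface, if the arm or the gripper's body presses on something with over 40 N, if the wrist force passes 120 N, or if a joint passes its speed limit or range.

### The arm

A 6-joint arm with a two-finger parallel gripper is mounted at the origin on the work surface. World frame = base frame: x ahead of the robot, y to its left, z up, the work surface at z = 0. Lengths are in m, angles in rad, forces in N, time in s.
With the tool pointing down it reaches from about 0.35 to 0.975 m from the base axis. Payload 4.9 kg.
Tool frame: the origin (TCP) lies at the very end of the fingers, on their centre line; the grasp point (between the pads) lies 19 mm behind it; x points along the fingers, y is the direction in which the jaws open and shut, and the axes are right-handed (so a half turn about x gives the same grasp; the last joint's range is limited). The gripper opens to 85 mm and grips with 20 to 120 N. Pads are 22 mm wide; open, the fingers measure 114 mm over their backs; the gripper's body (76 mm by 85 mm) begins 54 mm behind the grasp point. The pads swing forward as they close: fully open they stand 13 mm farther back than shut.
Start: joints at [1.071, 0.053, 1.613, -0, 1.476, -0.119], TCP at [0.232, 0.58, 0.231] pointing down, gripper open.
Joint ranges: [-3.01, 3.01], [-1.01, 2.22], [0.06, 2.58], [-1.02, 4.17], [0.09, 2.62], [-3.14, 3.14]. Speed limits (rad/s): [2.57, 2.57, 3.14, 3.14, 3.14, 3.14].

### API

Orientations are given as a unit quaternion [w, x, y, z].
In Python, from plant import manip gives the robot as it stands.
- The arm moves only by the tool play_rows, never from a script. Its argument "plan" is a list of rows, each a list of 5 numbers: the shift along the tool's x, y, z in mm, then the turn about the tool's x in rad, then the closure, from -1 (fully open) to 1 (shut). A call has 1 to 8 rows; each row is the pose to reach, as a shift and turn from the pose commanded when the call began, along the tool's axes at that moment; what a row does not reach only later rows make up. A row lasts 1/8 s, in which the tool goes at most 62.5 mm and 10.7 degrees, less where a joint would pass 70% of its speed; a pose out of reach is approached as far as the arm can. A call with a gripper value outside its range is refused whole. The fingers move at their own pace and stop on an object; the grip force is fixed at half the most. Time passes only in rows, so rows that repeat a pose let the fingers close. It gives the time, the measured TCP pose, the force and the opening at its end, in the units of the state.
- manip.state(): the state, without advancing time (a new reading comes with each control period).
- manip.grab_frame(name): name is "side" or "top" or "wrist"; returns a dict with "img" (384x512x3 uint8, red, green, blue), "range_z" (384x512 float32, m along the optical axis (not along the pixel's ray), 0 where there is no reading), "fx", "fy", "cx", "cy" (pixels), "k1" (the pictures are not rectified: a ray, as slopes to the right and down, at radius r is drawn at 1 + k1 r^2 times it, then the intrinsics apply), "origin" and "rotation" of the camera in the world. Camera axes: x right, y up, looking along -z (the intrinsics and any distortion apply to the point x, -y, -z); pixel columns grow to the right and rows downward; lengths in m; the calibration is good to about 2 mm. A picture is of the moment at which its call begins.
- manip.job_done(): hands the job in, once; it reports no verdict.
The state is a dict: "time": time; "joint_pos": joint angles; "joint_vel": joint speeds; "joint_efforts": joint torques, N m; "tool_pos": TCP position; "tool_rot": TCP orientation; "contact_force": force on the tool from outside, world axes, zero at the start; "ft_torque": the same for the moment, N m; "gripper_width": opening from 0.0 (shut) to 1.0 (fully open).
Only numpy, scipy, OpenCV 4.12 (cv2) and the standard library are available. Lean on these libraries where they do the work, as an engineer would, in place of code of your own. Each camera call takes 0.05 s, during which the arm holds its last target. There are 200 camera calls.

## Working session

There is one attempt and no reset: what is moved stays moved. The work goes in short steps, Python scripts to look and compute and a tool call to move; the robot and the scene stay as the last step left them, time stands still between calls to the robot, and variables do not carry over. Pictures are saved under pics/ and viewed, about 12 in all and at most 16, crops included, and the job is handed in when it is done.

Besides the shell and the picture viewer there is one more tool, called after ">>>" as a command line: name --pt "numbers of a row" for each row, then --argument value for the rest. play_rows: Moves the arm, as the interface text tells. Its arguments: {"type":"object","properties":{"plan":{"type":"array"}},"required":["plan"]}

```bash
ls; mkdir -p pics
cat > h.py <<'E'
import numpy as np, cv2
from plant import manip
def grab(n):
    f=manip.grab_frame(n); np.savez('%s.npz'%n,**f); return f
def load(n):
    return dict(np.load('%s.npz'%n))
def ray(f,u,v):
    K=np.array([[f['fx'],0,f['cx']],[0,f['fy'],f['cy']],[0,0,1.]])
    p=np.stack([np.ravel(u),np.ravel(v)],-1).astype(float)
    d=(p-[f['cx'],f['cy']])/[f['fx'],f['fy']]
    s=d.copy()
    for _ in range(20): s=d/(1+f['k1']*(s**2).sum(1,keepdims=True))
    return np.c_[s[:,0],-s[:,1],-np.ones(len(s))]
def atz(f,u,v,z):
    d=ray(f,u,v)@np.array(f['rotation']).T; o=np.array(f['origin'])
    return o+d*((z-o[2])/d[:,2])[:,None]
def cloud(f):
    v,u=np.mgrid[:384,:512]; d=ray(f,u,v)*f['range_z'].reshape(-1,1)
    return (d@np.array(f['rotation']).T+f['origin']).reshape(384,512,3)
def proj(f,P):
    c=(np.atleast_2d(P)-f['origin'])@np.array(f['rotation'])
    s=np.c_[c[:,0],-c[:,1]]/-c[:,2:]; s=s*(1+f['k1']*(s**2).sum(1,keepdims=True))
    return s*[f['fx'],f['fy']]+[f['cx'],f['cy']]
def save(n,img): cv2.imwrite('pics/'+n,img[...,::-1])
E
python3 - <<'E'
from h import *
for n in ['top','side']:
    f=grab(n); print(n,f['origin'],f['rotation'],f['fx'],f['k1'],f['cx'],f['cy'])
    save(n+'0.png',cv2.resize(f['img'],(800,600),interpolation=cv2.INTER_CUBIC))
print(manip.state())
E
```

```text
pics
top [ 0.42049173 -0.01907156  0.99341437] [ 0.7146525   0.03648735 -0.02812513 -0.69796092] 385.17300982070753 -0.04066612093550403 256.5865217928181 193.06242960552368
side [ 0.15385797 -0.69533039  0.59189444] [ 0.86405485  0.44035701 -0.10089999 -0.22206781] 358.1123165595595 -0.03225531137818419 252.03691548395395 187.3642712012782
{'time': 0.1, 'joint_pos': array([ 1.07099830e+00,  5.33026756e-02,  1.61417674e+00, -2.85867801e-05,
        1.47601146e+00, -1.18983038e-01]), 'joint_vel': array([-2.31663872e-04,  5.71730135e-05, -5.72296296e-03,  2.38821648e-03,
        2.68559546e-04, -1.19084237e-03]), 'joint_efforts': array([ 4.47018056e-05, -3.94903314e+01, -3.71364427e+01, -1.21089074e-04,
        3.94122937e-03,  1.00517823e-06]), 'tool_pos': array([0.23201732, 0.57971802, 0.23016665]), 'tool_rot': array([ 0.69413249,  0.13318302,  0.69452201, -0.13446766]), 'contact_force': array([ 0.53152523, -0.1791536 , -0.22860846]), 'ft_torque': array([-0.02805117,  0.01713332, -0.02551575]), 'gripper_width': 0.9979745573473253}
```

View pics/top0.png

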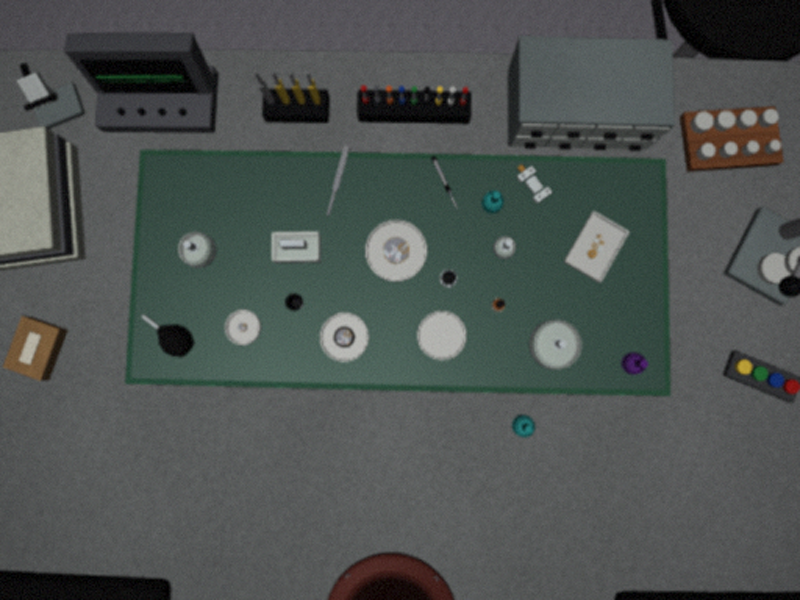

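View pics/side0.png

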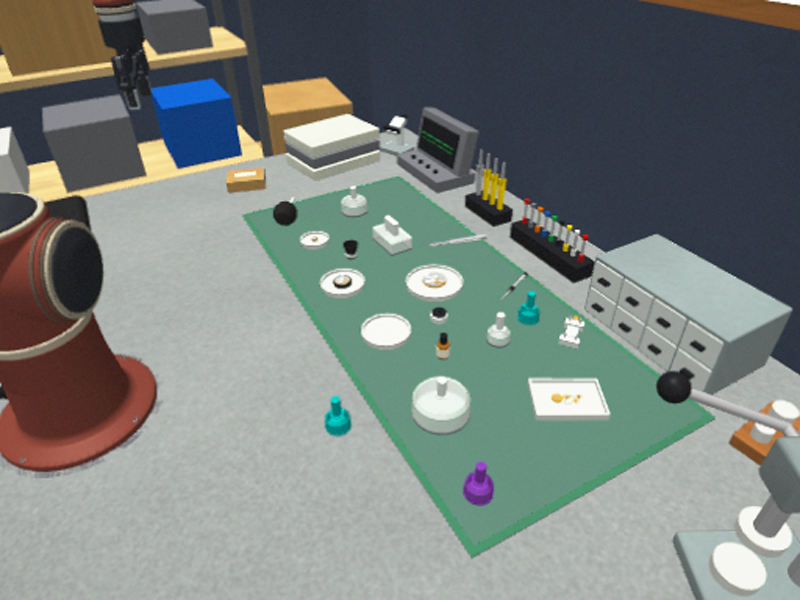

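The top view (800x600 scale) shows these:
- **Covers:** medium (195,249), oblong (295,246), small (505,246, clear) and large (556,344).
- **Trays:** small (242,327), medium (344,337), large (396,250), empty (441,335) and oblong, turned (597,246).
- **Look-alikes of the small cover:** turquoise (492,201), turquoise (523,426) and purple (634,363). None of these is meant. The clear one at (505,246) is.

Next I'll measure and take a confirming crop.

```bash
sed -i 's/^def load/from scipy.spatial.transform import Rotation as R\ndef load/; s/^    f=manip.grab_frame(n); np/    f=dict(manip.grab_frame(n)); f["rotation"]=R.from_quat(np.array(f["rotation"])[[1,2,3,0]]).as_matrix() if np.size(f["rotation"])==4 else f["rotation"]; np/' h.py
python3 - <<'E'
from h import *
f=grab('top'); g=grab('side'); C=cloud(f); G=cloud(g); k=512/800
hsv=cv2.cvtColor(f['img'],cv2.COLOR_RGB2HSV)
mat=C[150:240,100:420]; print('mat z',np.nanmedian(mat[...,2]))
trays=dict(small=(242,327),medium=(344,337),large=(396,250),empty=(441,335),oblong=(597,246))
for n,(u,v) in trays.items():
    u,v=u*k,v*k
    m=((hsv[...,1]<70)&(hsv[...,2]>90)).astype(np.uint8)
    m=cv2.morphologyEx(m,cv2.MORPH_CLOSE,np.ones((9,9)))
    _,L,S,_=cv2.connectedComponentsWithStats(m)
    l=np.bincount(L[int(v)-5:int(v)+6,int(u)-5:int(u)+6].ravel(),minlength=len(S))[1:].argmax()+1
    vv,uu=np.nonzero(L==l); P=atz(f,uu,vv,0.013)[:,:2]
    r=cv2.minAreaRect((P*1000).astype(np.float32)); c=cv2.fitEllipse(cv2.findContours((L==l).astype(np.uint8),0,1)[0][0])
    print(n,'centroid',P.mean(0).round(4),'rect',np.round(r[0],1),np.round(r[1],1),round(r[2],1))
cov=dict(large=(556,344,34),medium=(195,249,30),small=(505,246,24),oblong=(295,246,28))
for n,(u,v,h) in cov.items():
    z=.003+(h+28)/1000; p=atz(f,u*k,v*k,z)[0]
    out=[]
    for A,im in((C,f),(G,g)):
        d=np.hypot(A[...,0]-p[0],A[...,1]-p[1]); s=(d<.035)&(A[...,2]>z-.008)&(A[...,2]<z+.012)
        Q=A[s]; out.append((len(Q),Q.mean(0).round(4) if len(Q) else None))
    print(n,'guess',p.round(3),out)
a=f['img'][110:215,280:420]; 
save('crop1.png',cv2.resize(a,None,fx=5,fy=5,interpolation=cv2.INTER_CUBIC))
E
```

```text
mat z 0.003606761528012259
small centroid [0.4779 0.0065] rect [535.6   6.3] [1006.3 1368.5] 1.0
medium centroid [0.4779 0.0065] rect [535.6   6.3] [1006.3 1368.5] 1.0
large centroid [0.4779 0.0065] rect [535.6   6.3] [1006.3 1368.5] 1.0
empty centroid [0.4779 0.0065] rect [535.6   6.3] [1006.3 1368.5] 1.0
oblong centroid [ 0.6103 -0.3273] rect [ 610.8 -327.4] [ 72.5 102.8] 60.9
large guess [ 0.446 -0.247  0.065] [(26, array([ 0.4485, -0.2562,  0.0647])), (36, array([ 0.4462, -0.2598,  0.0632]))]
medium guess [0.582 0.321 0.061] [(27, array([0.5895, 0.3342, 0.0598])), (12, array([0.5916, 0.3313, 0.0588]))]
small guess [ 0.598 -0.169  0.055] [(25, array([ 0.6038, -0.1737,  0.0542])), (30, array([ 0.6027, -0.1771,  0.0524]))]
oblong guess [0.59  0.162 0.059] [(84, array([0.5947, 0.1677, 0.0576])), (43, array([0.5964, 0.1639, 0.0568]))]
```

View pics/crop1.png

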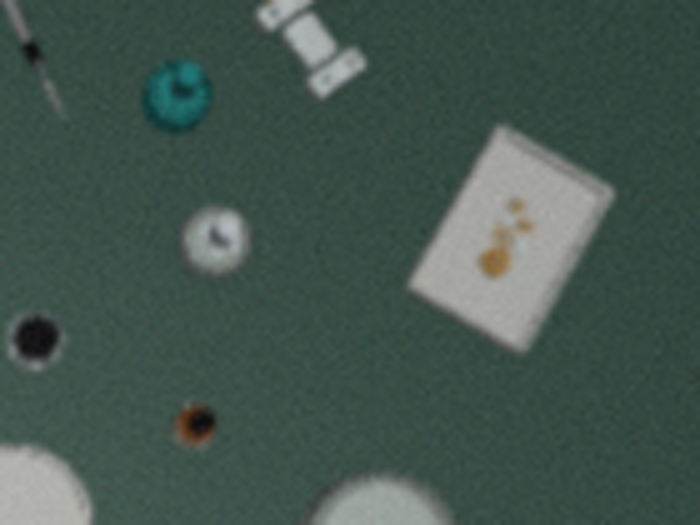

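The crop confirms the clear small cover at crop (216,240), with its aluminium knob. The turquoise decoy is at (178,95), and the oblong tray is at (512,240), turned about 30 degrees. Now the trays, plus a move helper.

```bash
cat >> h.py <<'E'
def go(x,y,z,jaw=None):
    """shift in tool axes (mm) and turn (rad) to TCP target; jaw = world angle (deg) of jaw axis"""
    s=manip.state(); q=np.array(s['tool_rot'])[[1,2,3,0]]; M=R.from_quat(q).as_matrix()
    t=0
    yaw=np.degrees(np.arctan2(M[1,1],M[0,1]))
    if jaw is not None:
        d=(jaw-yaw+90)%180-90; t=np.radians(d)*np.sign(M[2,0])
    print('t',round(float(s['time']),2),'tcp',np.round(np.array(s['tool_pos'])*1000,1),'ax',M[:,0].round(3),'jaw',round(yaw,1),'F',np.round(s['contact_force'],1),'w',round(float(s['gripper_width']),3),'j6',round(float(s['joint_pos'][5]),2))
    print('  shift mm',((np.array([x,y,z])-s['tool_pos'])@M*1000).round(1),'turn',round(float(t),3))
E
python3 - <<'E'
from h import *
f=load('top'); C=cloud(f); k=512/800
trays=dict(small=(242,327,58),medium=(344,337,80),large=(396,250,102),empty=(441,335,80),oblong=(597,246,110))
V=f['img'].min(2)
for n,(u,v,D) in trays.items():
    c=atz(f,u*k,v*k,.012)[0]
    P0=np.hypot(*(atz(f,*np.meshgrid(np.arange(512),np.arange(384)),.012)[:,:2]-c[:2]).T).reshape(384,512)
    w=P0<D/2000+.012
    t,_=cv2.threshold(V[w].reshape(-1,1),0,255,cv2.THRESH_OTSU); m=((V>t)&w).astype(np.uint8)
    m=cv2.morphologyEx(m,cv2.MORPH_CLOSE,np.ones((5,5)))
    ct=max(cv2.findContours(m,0,cv2.CHAIN_APPROX_NONE)[0],key=cv2.contourArea)[:,0]
    P=(atz(f,ct[:,0],ct[:,1],.012)[:,:2]*1000).astype(np.float32)
    if n=='oblong':
        r=cv2.minAreaRect(P); b=cv2.boxPoints(r); e=b[1]-b[0]; e2=b[2]-b[1]; e=max(e,e2,key=np.linalg.norm)
        print(n,r[0],r[1],'long axis deg',np.degrees(np.arctan2(e[1],e[0]))%180)
    else:
        e=cv2.fitEllipse(P); print(n,np.round(e[0],1),np.round(e[1],1),t)
for n,p,z in(('large',(.4485,-.256),.065),('medium',(.5895,.334),.061),('small',(.6038,-.1737),.055),('oblong',(.5947,.1677),.059)):
    d=np.hypot(C[...,0]-p[0],C[...,1]-p[1]); s=(d<.03)&(abs(C[...,2]-z)<.006); Q=C[s][:,:2]
    w,v=np.linalg.eigh(np.cov(Q.T)); print(n,len(Q),np.median(Q,0).round(4),np.sqrt(w)*1000,'axis',np.degrees(np.arctan2(v[1,1],v[0,1]))%180)
    if n=='oblong': OB=p
go(.4485,-.256,.2,0)
w=grab('wrist'); print(w['origin'],w['rotation'].round(2))
E
```

```text
small [463.2 253.3] [52.8 56.2] 120.0
medium [451.3  85.8] [76.2 77.5] 124.0
large [595.9   4.8] [98.8 99.6] 114.0
empty [457.8 -73. ] [76.7 77.3] 121.0
oblong (610.7813720703125, -327.5196533203125) (69.53965759277344, 99.78370666503906) long axis deg 150.47952
large 25 [ 0.4486 -0.2564] [3.21652613 3.5096695 ] axis 83.94385010658348
medium 25 [0.5901 0.3338] [3.25031758 3.65226087] axis 74.16270523593205
small 24 [ 0.6045 -0.1734] [3.2620258  3.55644438] axis 12.1173442871534
oblong 83 [0.5941 0.1673] [ 3.72329783 11.48362393] axis 94.48509114858656
t 0.2 tcp [232.1 579.9 230.5] ax [-0.001 -0.001 -1.   ] jaw 68.2 F [ 0.4  0.  -0.5] w 1.0 j6 -0.12
  shift mm [  31.4 -695.5  511.6] turn 1.19
[0.15742733 0.60938653 0.37320572] [[ 0.37 -0.88 -0.29]
 [ 0.93  0.35  0.12]
 [-0.   -0.32  0.95]]
```

>>> play_rows --pt "30 -695 512 1.19 -1" --pt "30 -695 512 1.19 -1" --pt "30 -695 512 1.19 -1" --pt "30 -695 512 1.19 -1" --pt "30 -695 512 1.19 -1" --pt "30 -695 512 1.19 -1" --pt "30 -695 512 1.19 -1" --pt "30 -695 512 1.19 -1"

```text
time: 1.25
tool_pos: [0.358, 0.0947, 0.2141]
tool_rot: [0.5, 0.5, 0.5, -0.5]
contact_force: [1.6, 0.4, 0.4]
gripper_width: 0.995
```

Run:
```python
from h import *
go(.4485,-.257,.2,0)
```

```text
t 1.25 tcp [358.   94.7 214.1] ax [ 0.002  0.    -1.   ] jaw 0.0 F [1.6 0.4 0.4] w 0.995 j6 0.06
  shift mm [ 14.2  90.4 351.8] turn 0.0
```

>>> play_rows --pt "14 90 352 0 -1" --pt "14 90 352 0 -1" --pt "14 90 352 0 -1" --pt "14 90 352 0 -1" --pt "14 90 352 0 -1" --pt "14 90 352 0 -0.6" --pt "14 90 352 0 -0.3" --pt "14 90 352 0 -0.3"

```text
time: 2.25
tool_pos: [0.4476, -0.2551, 0.1996]
tool_rot: [0.5, 0.5, 0.5, -0.5]
contact_force: [-0.6, 0.4, -0.1]
gripper_width: 0.648
```

Run:
```python
from h import *
go(.4485,-.257,.2,0)
w=grab('wrist'); im=w['img'].copy()
for P in ((.4485,-.2565,.065),):
    u,v=proj(w,P)[0]; cv2.drawMarker(im,(int(round(u)),int(round(v))),(255,0,0),0,10,1); print(u,v)
C=cloud(w)
s=(np.hypot(C[...,0]-.4485,C[...,1]+.2565)<.03)&(abs(C[...,2]-.065)<.004); print(s.sum(),C[s].mean(0),C[s].min(0),C[s].max(0))
save('w1.png',im)
```

```text
t 2.25 tcp [ 447.6 -255.1  199.6] ax [-0.001  0.001 -1.   ] jaw -0.0 F [-0.6  0.4 -0.1] w 0.648 j6 -0.66
  shift mm [-0.4  0.9  1.9] turn -0.0
250.50669846686523 180.45646757323385
175 [ 0.4457535  -0.25643394  0.06491306] [ 0.43937246 -0.26253038  0.06118383] [ 0.45153649 -0.25081232  0.0669035 ]
```

View pics/w1.png

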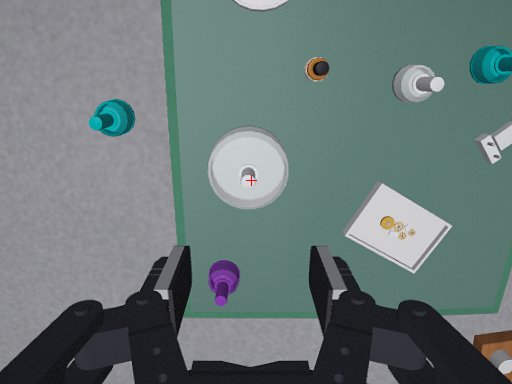

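The wrist view shows the large cover's knob at (250,177), agreeing with the measurement to about 2 mm. The purple decoy, at (222,285), is clear of it. Descending to grip.

>>> play_rows --pt "50 -0.6 1.4 0 -0.3" --pt "100 -0.6 1.4 0 -0.3" --pt "140 -0.6 1.4 0 -0.3" --pt "159 -0.6 1.4 0 -0.3" --pt "159 -0.6 1.4 0 -0.3" --pt "159 -0.6 1.4 0 1" --pt "159 -0.6 1.4 0 1" --pt "159 -0.6 1.4 0 1"

```text
time: 3.3
tool_pos: [0.4484, -0.2577, 0.043]
tool_rot: [0.501, 0.5, 0.499, -0.5]
contact_force: [-0.6, 0.4, 5.9]
gripper_width: 0.126
```

>>> play_rows --pt "0 0 0 0 1" --pt "0 0 0 0 1" --pt "0 0 0 0 1"

```text
time: 3.68
tool_pos: [0.4484, -0.2577, 0.0429]
tool_rot: [0.501, 0.5, 0.499, -0.5]
contact_force: [-0.7, 0.9, 6.5]
gripper_width: 0.124
```

Run:
```python
from h import *
go(.5959,.0048,.15,0)
```

```text
t 3.67 tcp [ 448.4 -257.7   42.9] ax [ 0.002 -0.002 -1.   ] jaw -0.0 F [-0.7  0.9  6.5] w 0.124 j6 -0.67
  shift mm [-107.2  147.7 -262.3] turn -0.0
```

>>> play_rows --pt "-10 0 0 0 1" --pt "-30 0 0 0 1" --pt "-60 0 0 0 1" --pt "-90 0 0 0 1" --pt "-105 0 0 0 1" --pt "-110 0 0 0 1"

```text
time: 4.42
tool_pos: [0.4475, -0.257, 0.1518]
tool_rot: [0.5, 0.5, 0.499, -0.5]
contact_force: [-0.5, 0.5, -1.1]
gripper_width: 0.124
```

Run:
```python
from h import *
go(.5959,.0035,.15,0)
```

```text
t 4.42 tcp [ 447.5 -257.   151.8] ax [ 0.001 -0.001 -1.   ] jaw -0.0 F [-0.5  0.5 -1.1] w 0.124 j6 -0.67
  shift mm [   1.7  148.3 -260.6] turn -0.0
```

>>> play_rows --pt "0 15 -26 0 1" --pt "0 40 -70 0 1" --pt "0 68 -120 0 1" --pt "0 96 -169 0 1" --pt "0 122 -215 0 1" --pt "0 142 -250 0 1" --pt "0 148 -260.5 0 1" --pt "0 148 -260.5 0 1"

```text
time: 5.42
tool_pos: [0.5947, 0.0038, 0.1497]
tool_rot: [0.5, 0.499, 0.501, -0.5]
contact_force: [-0.2, 0.1, -1.0]
gripper_width: 0.13
```

Run:
```python
from h import *
go(.5959,.0035,.048,0)
w=grab('wrist'); im=w['img'].copy()
save('w2.png',im)
```

```text
t 5.42 tcp [594.7   3.8 149.7] ax [-0.002 -0.    -1.   ] jaw 0.1 F [-0.2  0.1 -1. ] w 0.13 j6 -0.12
  shift mm [101.7   1.5   0.3] turn 0.001
```

View pics/w2.png

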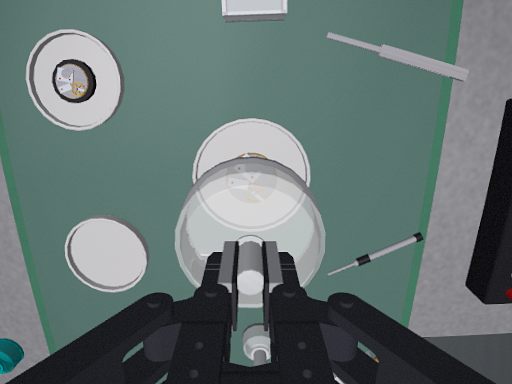

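The cover is held upright. The large tray's rim is centred near (251,173). I'll check the three trays in view from this frame.

Run:
```python
from h import *
w=load('wrist')
for n,L in dict(large=[(193,172),(310,172),(251,118)],med=[(27,78),(124,82),(74,30),(76,130)],emp=[(65,252),(148,257),(105,216),(108,293)]).items():
    P=atz(w,*np.array(L).T,.014)[:,:2]*1000; print(n,P.round(1).tolist(),P.mean(0).round(1))
    if n=='large':
        A=np.c_[2*P,np.ones(3)]; c=np.linalg.solve(A,(P**2).sum(1)); print('circ',c[:2])
```

```text
large [[546.0, 9.4], [646.3, 9.5], [595.7, 55.0]] [596.   24.6]
circ [596.13534261   4.61776663]
med [[412.9, 89.3], [494.0, 84.1], [457.9, 124.2], [448.7, 46.2]] [453.4  85.9]
emp [[418.6, -69.0], [498.8, -73.2], [463.4, -31.6], [454.2, -114.2]] [458.7 -72. ]
```

>>> play_rows --pt "25 1.3 0.3 0 1" --pt "55 1.3 0.3 0 1" --pt "78 1.3 0.3 0 1" --pt "90 1.3 0.3 0 1" --pt "96 1.3 0.3 0 1" --pt "98 1.3 0.3 0 1" --pt "99 1.3 0.3 0 1" --pt "99 1.3 0.3 0 1"

```text
time: 6.48
tool_pos: [0.5971, 0.0034, 0.0527]
tool_rot: [0.5, 0.5, 0.5, -0.5]
contact_force: [0.2, -0.1, -0.4]
gripper_width: 0.126
```

>>> play_rows --pt "0.7 0 0 0 1" --pt "1.4 0 0 0 1" --pt "2.0 0 0 0 1" --pt "2.0 0 0 0 1"

```text
time: 6.98
tool_pos: [0.5965, 0.0034, 0.0498]
tool_rot: [-0.5, -0.5, -0.5, 0.5]
contact_force: [0.2, -0.3, -0.6]
gripper_width: 0.126
```

Run:
```python
from h import *
go(.5959,.0035,.048,0)
```

```text
t 6.97 tcp [596.5   3.4  49.8] ax [-0.  0. -1.] jaw -0.0 F [ 0.2 -0.3 -0.6] w 0.126 j6 -0.12
  shift mm [ 1.8 -0.6 -0.1] turn -0.0
```

>>> play_rows --pt "0.6 0 0 0 1" --pt "1.2 0 0 0 1" --pt "1.2 0 0 0 1"

```text
time: 7.35
tool_pos: [0.5965, 0.0034, 0.0487]
tool_rot: [0.5, 0.5, 0.5, -0.5]
contact_force: [0.5, 0.1, -0.6]
gripper_width: 0.126
```

>>> play_rows --pt "0.4 0 0 0 1" --pt "0.8 0 0 0 1" --pt "0.8 0 0 0 1"

```text
time: 7.72
tool_pos: [0.5967, 0.0034, 0.0481]
tool_rot: [0.5, 0.5, 0.5, -0.5]
contact_force: [-1.1, 0.5, -0.2]
gripper_width: 0.127
```

>>> play_rows --pt "0.4 0 0 0 1" --pt "0.8 0 0 0 1" --pt "1.2 0 0 0 1" --pt "1.2 0 0 0 1"

```text
time: 8.22
tool_pos: [0.5967, 0.0034, 0.048]
tool_rot: [0.5, 0.5, 0.5, -0.5]
contact_force: [-4.4, 0.4, 7.9]
gripper_width: 0.126
```

>>> play_rows --pt "-0.6 0 0 0 1" --pt "-0.6 0 0 0 0.6" --pt "-0.6 0 0 0 0.3" --pt "-0.6 0 0 0 0" --pt "-0.6 0 0 0 -0.2" --pt "-0.6 0 0 0 -0.2" --pt "-20 0 0 0 -0.2" --pt "-60 0 0 0 -0.2"

```text
time: 9.22
tool_pos: [0.5953, 0.0035, 0.1064]
tool_rot: [0.499, 0.499, 0.501, -0.501]
contact_force: [0.7, 0.6, 0.5]
gripper_width: 0.599
```

Run:
```python
from h import *
w=grab('wrist'); save('w3.png',w['img'])
go(.590,.3335,.2,0)
```

```text
t 9.28 tcp [600.    3.  114.7] ax [ 0.009 -0.001 -1.   ] jaw 0.0 F [3.  0.1 3.6] w 0.598 j6 -0.12
  shift mm [ -85.7   -9.2 -330.4] turn 0.0
```

View pics/w3.png

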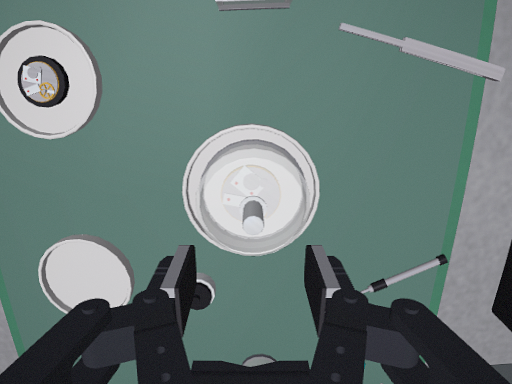

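The large cover stands centred inside its tray's rim, with the bell around (252,188). Next, the medium cover.

>>> play_rows --pt "-40 -1 -20 0 -0.3" --pt "-75 -2 -65 0 -0.3" --pt "-81 -3 -125 0 -0.3" --pt "-81 -4 -187 0 -0.3" --pt "-81 -5 -249 0 -0.3" --pt "-81 -6 -300 0 -0.3" --pt "-81 -6 -330 0 -0.3" --pt "-81 -6 -330 0 -0.3"

```text
time: 10.28
tool_pos: [0.5905, 0.3356, 0.1892]
tool_rot: [0.501, 0.5, 0.501, -0.499]
contact_force: [0.6, -1.0, 0.9]
gripper_width: 0.648
```

```bash
cat >> h.py <<'E'
def knob(x,y,z,r=.03):
    w=grab('wrist'); C=cloud(w)
    s=(np.hypot(C[...,0]-x,C[...,1]-y)<r)&(abs(C[...,2]-z)<.004); Q=C[s]*1000
    print('knob',s.sum(),Q.mean(0).round(1),'mid',((Q.min(0)+Q.max(0))/2).round(1)); return w,Q
E
python3 - <<'E'
from h import *
knob(.59,.3335,.061); go(.590,.3335,.038,0)
E
```

```text
knob 183 [590.5 336.3  60.9] mid [590.3 335.9  59.9]
t 10.32 tcp [590.7 334.2 189. ] ax [ 0.001  0.    -1.   ] jaw 0.1 F [-0.  -0.6 -0.2] w 0.649 j6 0.4
  shift mm [151.   -0.9   0.7] turn 0.002
```

>>> play_rows --pt "45 -0.4 -1.4 0 -0.3" --pt "95 -0.4 -1.4 0 -0.3" --pt "135 -0.4 -1.4 0 -0.3" --pt "150 -0.4 -1.4 0 -0.3" --pt "150 -0.4 -1.4 0 -0.3" --pt "150 -0.4 -1.4 0 1" --pt "150 -0.4 -1.4 0 1" --pt "150 -0.4 -1.4 0 1"

```text
time: 11.32
tool_pos: [0.5915, 0.3353, 0.04]
tool_rot: [0.501, 0.501, 0.5, -0.499]
contact_force: [-0.5, -0.3, 3.8]
gripper_width: 0.123
```

>>> play_rows --pt "0 0 0 0 1" --pt "0 0 0 0 1" --pt "0 0 0 0 1"

```text
time: 11.7
tool_pos: [0.5915, 0.3353, 0.0399]
tool_rot: [0.5, 0.501, 0.5, -0.499]
contact_force: [0.7, -0.5, 5.8]
gripper_width: 0.124
```

>>> play_rows --pt "-10 0 0 0 1" --pt "-30 0 0 0 1" --pt "-60 0 0 0 1" --pt "-90 0 0 0 1" --pt "-105 0 0 0 1" --pt "-110 0 0 0 1"

```text
time: 12.45
tool_pos: [0.5907, 0.335, 0.1493]
tool_rot: [0.5, 0.501, 0.5, -0.499]
contact_force: [1.1, -0.7, -0.5]
gripper_width: 0.125
```

Run:
```python
from h import *
go(.452,.0859,.148,0)
```

```text
t 12.45 tcp [590.7 335.  149.3] ax [ 0.002  0.001 -1.   ] jaw 0.0 F [ 1.1 -0.7 -0.5] w 0.125 j6 0.41
  shift mm [   0.9 -138.7  249.1] turn 0.0
```

>>> play_rows --pt "0 -15 26 0 1" --pt "0 -40 71 0 1" --pt "0 -68 121 0 1" --pt "0 -95 170 0 1" --pt "0 -118 211 0 1" --pt "0 -134 241 0 1" --pt "0 -138.7 249 0 1" --pt "0 -138.7 249 0 1"

```text
time: 13.45
tool_pos: [0.4513, 0.0858, 0.1472]
tool_rot: [-0.5, -0.5, -0.5, 0.5]
contact_force: [1.1, -0.1, -0.6]
gripper_width: 0.122
```

Run:
```python
from h import *
go(.452,.0859,.047,0)
save('w4.png',grab('wrist')['img'])
```

```text
t 13.45 tcp [451.3  85.8 147.2] ax [-0.001  0.    -1.   ] jaw -0.0 F [ 1.1 -0.1 -0.6] w 0.122 j6 0.03
  shift mm [ 1.002e+02  8.000e-01 -1.000e-01] turn -0.001
```

View pics/w4.png

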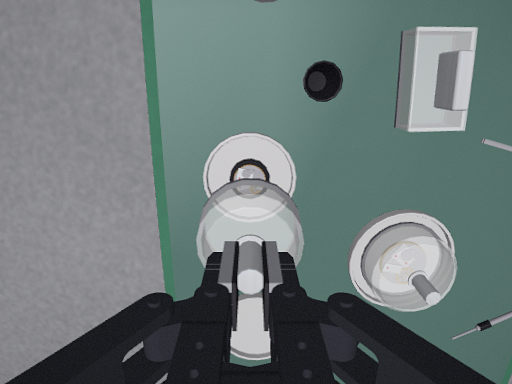

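The medium tray with its movement is at (250,178), in line with the held cover's knob at (250,270). Lowering.

>>> play_rows --pt "25 0.7 0 0 1" --pt "55 0.7 0 0 1" --pt "78 0.7 0 0 1" --pt "90 0.7 0 0 1" --pt "97 0.7 0 0 1" --pt "99.5 0.7 0 0 1" --pt "100.5 0.7 0 0 1" --pt "100.5 0.7 0 0 1"

```text
time: 14.5
tool_pos: [0.4527, 0.0858, 0.0479]
tool_rot: [0.5, 0.5, 0.5, -0.5]
contact_force: [0.3, 0.3, -2.0]
gripper_width: 0.127
```

>>> play_rows --pt "0.4 0 0 0 1" --pt "0.8 0 0 0 1" --pt "1.2 0 0 0 1" --pt "1.6 0 0 0 1" --pt "1.6 0 0 0 1"

```text
time: 15.12
tool_pos: [0.4521, 0.0858, 0.0456]
tool_rot: [-0.5, -0.5, -0.5, 0.5]
contact_force: [0.4, 0.7, -1.0]
gripper_width: 0.125
```

>>> play_rows --pt "0.4 0 0 0 1" --pt "0.8 0 0 0 1" --pt "1.2 0 0 0 1" --pt "1.5 0 0 0 1" --pt "1.5 0 0 0 1"

```text
time: 15.75
tool_pos: [0.4523, 0.0857, 0.0449]
tool_rot: [-0.5, -0.5, -0.5, 0.5]
contact_force: [-3.5, -0.1, 5.5]
gripper_width: 0.122
```

>>> play_rows --pt "-0.5 0 0 0 1" --pt "-0.5 0 0 0 0.6" --pt "-0.5 0 0 0 0.3" --pt "-0.5 0 0 0 0" --pt "-0.5 0 0 0 -0.2" --pt "-0.5 0 0 0 -0.2" --pt "-15 0 0 0 -0.2" --pt "-45 0 0 0 -0.2"

```text
time: 16.75
tool_pos: [0.4512, 0.0857, 0.0891]
tool_rot: [-0.499, -0.499, -0.501, 0.501]
contact_force: [0.0, -0.3, 0.0]
gripper_width: 0.6
```

>>> play_rows --pt "-40 0 0 0 -0.3" --pt "-80 0 0 0 -0.3" --pt "-100 0 0 0 -0.3" --pt "-100 0 0 0 -0.3"

```text
time: 17.25
tool_pos: [0.4537, 0.0858, 0.1923]
tool_rot: [0.501, 0.501, 0.499, -0.498]
contact_force: [-0.1, 0.3, -0.7]
gripper_width: 0.65
```

Run:
```python
from h import *
go(.6035,-.174,.19,0)
w=grab('wrist'); save('w5.png',w['img'])
```

```text
t 17.25 tcp [453.7  85.8 192.3] ax [ 0.006  0.    -1.   ] jaw 0.0 F [-0.1  0.3 -0.7] w 0.65 j6 0.03
  shift mm [  3.2 149.8 259.8] turn 0.0
```

View pics/w5.png

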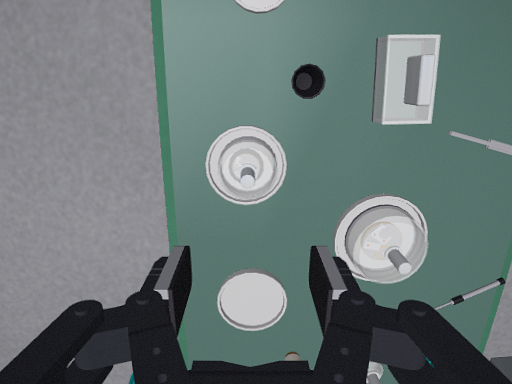

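The medium cover stands inside its tray, around (247,165), and is released. Next, the small clear cover.

>>> play_rows --pt "0 14 24 0 -0.3" --pt "0 42 72 0 -0.3" --pt "0 72 123 0 -0.3" --pt "0 102 175 0 -0.3" --pt "0 128 220 0 -0.3" --pt "0 146 250 0 -0.3" --pt "0 152 260 0 -0.3" --pt "0 152 260 0 -0.3"

```text
time: 18.3
tool_pos: [0.6035, -0.174, 0.1877]
tool_rot: [0.499, 0.5, 0.501, -0.5]
contact_force: [-0.0, -0.6, -0.5]
gripper_width: 0.648
```

Run:
```python
from h import *
w,_=knob(.6035,-.174,.055); go(.6035,-.174,.032,0)
save('w6.png',w['img'])
```

```text
knob 174 [ 604.2 -174.1   54.6] mid [ 604.6 -174.6   54. ]
t 18.35 tcp [ 603.5 -173.3  188.1] ax [-0.002  0.001 -1.   ] jaw 0.0 F [ 0.2  0.2 -0.4] w 0.649 j6 -0.4
  shift mm [156.1   0.3   0.9] turn 0.0
```

View pics/w6.png

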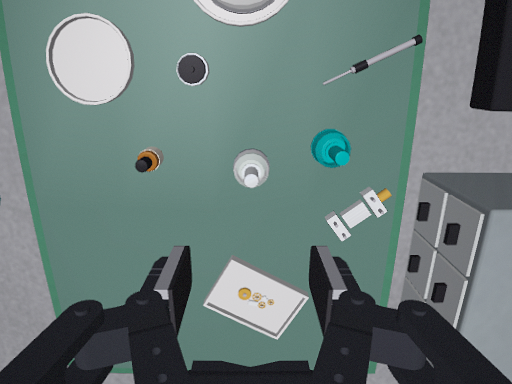

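The small clear cover is in line, with its knob at (251,180). The turquoise decoy at (332,150) is clear of the fingers.

>>> play_rows --pt "45 0.8 0.7 0 -0.3" --pt "95 0.8 0.7 0 -0.3" --pt "138 0.8 0.7 0 -0.3" --pt "155 0.8 0.7 0 -0.3" --pt "155 0.8 0.7 0 -0.3" --pt "155 0.8 0.7 0 1" --pt "155 0.8 0.7 0 1" --pt "155 0.8 0.7 0 1"

```text
time: 19.35
tool_pos: [0.6062, -0.1756, 0.0361]
tool_rot: [0.501, 0.5, 0.499, -0.5]
contact_force: [-0.4, 0.1, 3.0]
gripper_width: 0.124
```

>>> play_rows --pt "0 0 0 0 1" --pt "0 0 0 0 1" --pt "0 0 0 0 1"

```text
time: 19.73
tool_pos: [0.6062, -0.1755, 0.036]
tool_rot: [0.501, 0.5, 0.499, -0.5]
contact_force: [-1.0, -0.2, 5.7]
gripper_width: 0.125
```

>>> play_rows --pt "-10 0 0 0 1" --pt "-30 0 0 0 1" --pt "-60 0 0 0 1" --pt "-90 0 0 0 1" --pt "-115 0 0 0 1" --pt "-120 0 0 0 1" --pt "-120 0 0 0 1"

```text
time: 20.6
tool_pos: [0.605, -0.1749, 0.1544]
tool_rot: [0.5, 0.5, 0.5, -0.5]
contact_force: [0.6, -0.1, -0.3]
gripper_width: 0.121
```

Run:
```python
from h import *
go(.4635,.2533,.155,0)
```

```text
t 20.6 tcp [ 605.  -174.9  154.4] ax [ 0. -0. -1.] jaw 0.0 F [ 0.6 -0.1 -0.3] w 0.121 j6 -0.4
  shift mm [  -0.8 -141.4 -428.2] turn 0.0
```

>>> play_rows --pt "0 -9 -28 0 1" --pt "0 -25 -76 0 1" --pt "0 -43 -130 0 1" --pt "0 -62 -187 0 1" --pt "0 -81 -244 0 1" --pt "0 -99 -300 0 1" --pt "0 -116 -351 0 1" --pt "0 -129 -392 0 1"

```text
time: 21.6
tool_pos: [0.474, 0.2186, 0.1524]
tool_rot: [0.5, 0.499, 0.501, -0.501]
contact_force: [0.6, 0.1, -0.3]
gripper_width: 0.124
```

>>> play_rows --pt "0 -8 -24 0 1" --pt "0 -12 -35 0 1" --pt "0 -12 -36 0 1" --pt "0 -12 -36 0 1"

```text
time: 22.1
tool_pos: [0.4642, 0.2522, 0.1537]
tool_rot: [-0.5, -0.5, -0.5, 0.501]
contact_force: [1.5, -0.2, -0.3]
gripper_width: 0.127
```

Run:
```python
from h import *
go(.4635,.2533,.043,0)
save('w7.png',grab('wrist')['img'])
```

```text
t 22.1 tcp [464.2 252.2 153.7] ax [-0.    -0.001 -1.   ] jaw -0.1 F [ 1.5 -0.2 -0.3] w 0.127 j6 0.36
  shift mm [110.7  -0.7  -1.1] turn -0.001
```

View pics/w7.png

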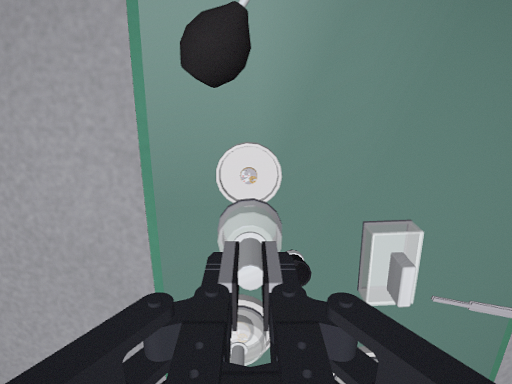

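Run:
```python
from h import *
w=load('wrist'); P=atz(w,[216,281.5,249,227,271],[175,175,143.5,199,199],.014)[:,:2]*1000
A=np.c_[2*P,np.ones(len(P))]; c=np.linalg.lstsq(A,(P**2).sum(1),rcond=None)[0]; print(c[:2],np.sqrt(c[2]+c[0]**2+c[1]**2))
```

```text
[463.59578459 252.89844646] 28.664195078701944
```

>>> play_rows --pt "30 -0.6 0 0 1" --pt "65 -0.6 0 0 1" --pt "88 -0.6 0 0 1" --pt "101 -0.6 0 0 1" --pt "107 -0.6 0 0 1" --pt "109.5 -0.6 0 0 1" --pt "110.5 -0.6 0 0 1" --pt "110.5 -0.6 0 0 1"

```text
time: 23.15
tool_pos: [0.4639, 0.2533, 0.0443]
tool_rot: [0.5, 0.5, 0.5, -0.5]
contact_force: [-0.1, -1.0, -0.3]
gripper_width: 0.123
```

>>> play_rows --pt "0.4 0 0 0 1" --pt "0.8 0 0 0 1" --pt "1.2 0 0 0 1" --pt "1.6 0 0 0 1" --pt "1.6 0 0 0 1"

```text
time: 23.78
tool_pos: [0.4634, 0.253, 0.042]
tool_rot: [-0.5, -0.5, -0.5, 0.5]
contact_force: [-0.2, 0.3, -0.4]
gripper_width: 0.127
```

>>> play_rows --pt "0.5 0 0 0 1" --pt "1.0 0 0 0 1" --pt "1.4 0 0 0 1" --pt "1.8 0 0 0 1" --pt "1.8 0 0 0 1"

```text
time: 24.4
tool_pos: [0.4635, 0.2531, 0.0411]
tool_rot: [-0.5, -0.5, -0.5, 0.5]
contact_force: [-2.3, -0.3, 6.8]
gripper_width: 0.122
```

>>> play_rows --pt "-0.5 0 0 0 1" --pt "-0.5 0 0 0 0.6" --pt "-0.5 0 0 0 0.3" --pt "-0.5 0 0 0 0" --pt "-0.5 0 0 0 -0.2" --pt "-0.5 0 0 0 -0.2" --pt "-15 0 0 0 -0.2" --pt "-45 0 0 0 -0.2"

```text
time: 25.4
tool_pos: [0.4624, 0.2527, 0.0851]
tool_rot: [-0.5, -0.499, -0.5, 0.501]
contact_force: [0.8, -0.6, 0.6]
gripper_width: 0.599
```

>>> play_rows --pt "-40 0 0 0 -0.3" --pt "-80 0 0 0 -0.3" --pt "-100 0 0 0 -0.3" --pt "-100 0 0 0 -0.3"

```text
time: 25.9
tool_pos: [0.4644, 0.2535, 0.1873]
tool_rot: [0.501, 0.501, 0.499, -0.499]
contact_force: [-0.3, 1.0, 0.1]
gripper_width: 0.654
```

Run:
```python
from h import *
go(.595,.1655,.19,4.5)
w=grab('wrist'); save('w8.png',w['img'])
```

```text
t 25.9 tcp [464.4 253.5 187.3] ax [ 0.004  0.001 -1.   ] jaw 0.0 F [-0.3  1.   0.1] w 0.654 j6 0.36
  shift mm [ -2.4 130.6  88. ] turn -0.078
```

View pics/w8.png

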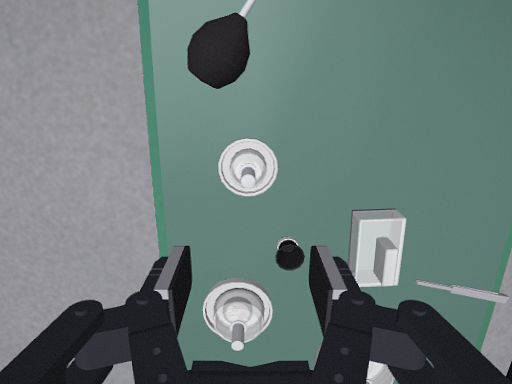

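The small cover is in its tray, centred at (248,167), and released. Next, the oblong cover.

>>> play_rows --pt "-3 18 12 -0.02 -0.3" --pt "-6 53 36 -0.05 -0.3" --pt "-6 92 62 -0.08 -0.3" --pt "-6 120 81 -0.08 -0.3" --pt "-6 130 88 -0.08 -0.3" --pt "-6 130 88 -0.08 -0.3" --pt "-6 130 88 -0.08 -0.3"

```text
time: 26.82
tool_pos: [0.5923, 0.1658, 0.1905]
tool_rot: [0.519, 0.479, 0.52, -0.48]
contact_force: [-0.2, 0.1, -0.8]
gripper_width: 0.647
```

Run:
```python
from h import *
w,Q=knob(.595,.1665,.059); r=cv2.minAreaRect(Q[:,:2].astype(np.float32)); b=cv2.boxPoints(r); print(r,b.round(1).tolist())
e,v=np.linalg.eigh(np.cov(Q[:,:2].T)); print('fin axis',np.degrees(np.arctan2(v[1,1],v[0,1]))%180)
go(.595,.1655,.036,4.5)
save('w9.png',w['img'][60:330,100:420])
```

```text
knob 639 [596.  169.6  58.7] mid [596.1 169.   58.2]
((596.06201171875, 168.9474334716797), (11.965307235717773, 39.594600677490234), 1.948960781097412) [[589.4000244140625, 188.5], [590.7999877929688, 149.0], [602.7000122070312, 149.39999389648438], [601.4000244140625, 188.89999389648438]]
fin axis 91.69885796114106
t 26.88 tcp [592.4 165.9 190.9] ax [-0.001  0.    -1.   ] jaw 4.7 F [ 0.6 -0.3  0.2] w 0.65 j6 0.07
  shift mm [154.8   2.7   0.6] turn 0.003
```

View pics/w9.png

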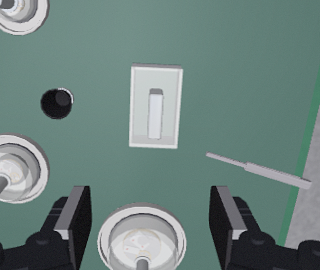

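The oblong fin is at crop (155,113), with its axis at about 92 degrees. I'll turn the jaws to 2 degrees and grip.

>>> play_rows --pt "45 3.8 -2.3 0.03 -0.3" --pt "95 3.8 -2.3 0.047 -0.3" --pt "137 3.8 -2.3 0.047 -0.3" --pt "153 3.8 -2.3 0.047 -0.3" --pt "153 3.8 -2.3 0.047 -0.3" --pt "153 3.8 -2.3 0.047 1" --pt "153 3.8 -2.3 0.047 1" --pt "153 3.8 -2.3 0.047 1"

```text
time: 27.88
tool_pos: [0.598, 0.1678, 0.04]
tool_rot: [0.509, 0.492, 0.508, -0.491]
contact_force: [-1.2, 0.3, 3.0]
gripper_width: 0.127
```

>>> play_rows --pt "0 0 0 0 1" --pt "0 0 0 0 1" --pt "0 0 0 0 1"

```text
time: 28.25
tool_pos: [0.5981, 0.1678, 0.04]
tool_rot: [0.509, 0.492, 0.508, -0.491]
contact_force: [-1.7, 0.0, 6.6]
gripper_width: 0.122
```

>>> play_rows --pt "-10 0 0 0 1" --pt "-30 0 0 0 1" --pt "-60 0 0 0 1" --pt "-90 0 0 0 1" --pt "-115 0 0 0 1" --pt "-120 0 0 0 1" --pt "-120 0 0 0 1"

```text
time: 29.12
tool_pos: [0.597, 0.1676, 0.1585]
tool_rot: [0.508, 0.492, 0.508, -0.492]
contact_force: [0.1, -0.9, -0.8]
gripper_width: 0.123
```

Run:
```python
from h import *
go(.6108,-.3275,.157,60.5)
```

```text
t 29.12 tcp [597.  167.6 158.5] ax [ 0.  0. -1.] jaw 1.9 F [ 0.1 -0.9 -0.8] w 0.123 j6 0.12
  shift mm [  1.5  -2.5 495.3] turn -1.023
```

>>> play_rows --pt "0 0 20 -0.05 1" --pt "0 0 60 -0.15 1" --pt "0 0 110 -0.27 1" --pt "0 -1 160 -0.4 1" --pt "0 -1 210 -0.52 1" --pt "0 -1 255 -0.64 1" --pt "0 -1 290 -0.75 1" --pt "0 -2 325 -0.85 1"

```text
time: 30.12
tool_pos: [0.6046, -0.1582, 0.1561]
tool_rot: [0.665, 0.237, 0.667, -0.237]
contact_force: [-0.3, 0.2, -1.1]
gripper_width: 0.121
```

Run:
```python
from h import *
go(.6108,-.3275,.157,60.5)
```

```text
t 30.12 tcp [ 604.6 -158.2  156.1] ax [-0.003  0.001 -1.   ] jaw 50.8 F [-0.3  0.2 -1.1] w 0.121 j6 -1.26
  shift mm [  -1.2 -127.2  111.9] turn -0.17
```

>>> play_rows --pt "0 -32 28 -0.08 1" --pt "0 -64 56 -0.13 1" --pt "0 -92 81 -0.16 1" --pt "0 -114 101 -0.17 1" --pt "0 -125 110 -0.17 1" --pt "0 -127.2 112 -0.17 1" --pt "0 -127.2 112 -0.17 1"

```text
time: 31.0
tool_pos: [0.6114, -0.3256, 0.1577]
tool_rot: [0.683, 0.181, 0.684, -0.181]
contact_force: [0.7, 0.2, -1.3]
gripper_width: 0.125
```

Run:
```python
from h import *
go(.6108,-.3275,.047,60.5)
save('w10.png',grab('wrist')['img'])
```

```text
t 31.0 tcp [ 611.4 -325.6  157.7] ax [-0.001  0.001 -1.   ] jaw 60.4 F [ 0.7  0.2 -1.3] w 0.125 j6 -1.65
  shift mm [110.7  -2.    0.5] turn -0.002
```

View pics/w10.png

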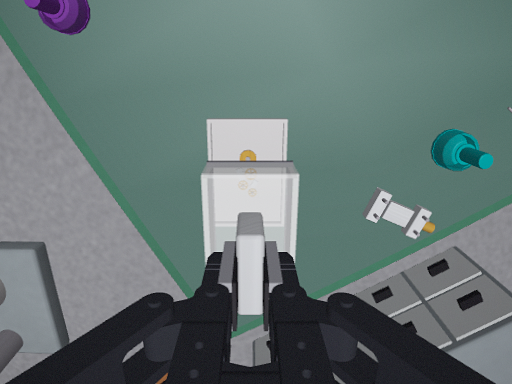

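The held cover is parallel to the tray. The tray's far edge runs from (207,120) to (287,120). I'll check the centring from that edge.

Run:
```python
from h import *
w=load('wrist'); P=atz(w,[207,287.5],[119.5,119.5],.014)[:,:2]*1000; e=P[1]-P[0]; L=np.hypot(*e); e/=L
n=np.array([e[1],-e[0]]); C=[P.mean(0)+s*49*n for s in(1,-1)]
print(P,L,'short axis deg',np.degrees(np.arctan2(e[1],e[0])),'centres',C)
```

```text
[[ 550.63425842 -332.87147559]
 [ 584.16620241 -274.09274574]] 67.67074958518846 short axis deg 60.29621357240925 centres [array([ 609.96157014, -327.76239816]), array([ 524.83889069, -279.20182316])]
```

>>> play_rows --pt "30 -1.5 0.5 0 1" --pt "65 -2.2 0.9 0 1" --pt "90 -2.2 0.9 0 1" --pt "102 -2.2 0.9 0 1" --pt "107 -2.2 0.9 0 1" --pt "109.5 -2.2 0.9 0 1" --pt "110.5 -2.2 0.9 0 1" --pt "110.5 -2.2 0.9 0 1"

```text
time: 32.05
tool_pos: [0.6116, -0.3292, 0.0486]
tool_rot: [0.684, 0.181, 0.683, -0.181]
contact_force: [0.0, 0.4, -0.9]
gripper_width: 0.125
```

>>> play_rows --pt "0.4 0 0 0 1" --pt "0.8 0 0 0 1" --pt "1.2 0 0 0 1" --pt "1.6 0 0 0 1" --pt "1.6 0 0 0 1"

```text
time: 32.67
tool_pos: [0.6112, -0.3289, 0.046]
tool_rot: [0.683, 0.181, 0.684, -0.181]
contact_force: [-0.5, 0.4, -1.4]
gripper_width: 0.125
```

>>> play_rows --pt "0.5 0 0 0 1" --pt "1.0 0 0 0 1" --pt "1.4 0 0 0 1" --pt "1.8 0 0 0 1" --pt "1.8 0 0 0 1"

```text
time: 33.3
tool_pos: [0.6113, -0.3291, 0.045]
tool_rot: [0.684, 0.181, 0.684, -0.181]
contact_force: [-2.9, 1.5, 4.8]
gripper_width: 0.123
```

>>> play_rows --pt "-0.5 0 0 0 1" --pt "-0.5 0 0 0 0.6" --pt "-0.5 0 0 0 0.3" --pt "-0.5 0 0 0 0" --pt "-0.5 0 0 0 -0.2" --pt "-0.5 0 0 0 -0.2" --pt "-15 0 0 0 -0.2" --pt "-45 0 0 0 -0.2"

```text
time: 34.3
tool_pos: [0.6103, -0.3284, 0.0888]
tool_rot: [0.683, 0.181, 0.685, -0.181]
contact_force: [0.1, -0.5, 0.4]
gripper_width: 0.6
```

>>> play_rows --pt "-40 0 0 0 -0.3" --pt "-90 0 0 0 -0.3" --pt "-130 0 0 0 -0.3" --pt "-150 0 0 0 -0.3" --pt "-150 0 0 0 -0.3" --pt "-150 0 0 0 -0.3"

```text
time: 35.05
tool_pos: [0.6103, -0.3284, 0.2368]
tool_rot: [0.682, 0.181, 0.685, -0.181]
contact_force: [0.6, 0.3, -0.6]
gripper_width: 0.652
```

Run:
```python
from h import *
w=grab('wrist'); f=grab('top'); g=grab('side')
a=cv2.resize(g['img'][70:310,140:420],(700,600),interpolation=cv2.INTER_CUBIC); save('side2.png',a)
b=w['img'][80:300,130:380]; save('w11.png',b)
for C in (cloud(f),cloud(g)):
  for n,(x,y,z) in dict(large=(.596,.0047,.07),medium=(.452,.0859,.066),small=(.4636,.253,.060)).items():
    s=(np.hypot(C[...,0]-x,C[...,1]-y)<.03)&(abs(C[...,2]-z)<.004); print(n,s.sum(),C[s].mean(0).round(4),'target',x,y,z)
C=cloud(w); s=(np.hypot(C[...,0]-.6103,C[...,1]+.3276)<.03)&(abs(C[...,2]-.064)<.004); Q=C[s]*1000; print('oblong',Q.mean(0),cv2.minAreaRect(Q[:,:2].astype(np.float32)))
go(.61,-.33,.2)
```

```text
large 20 [0.5964 0.0043 0.07  ] target 0.596 0.0047 0.07
medium 20 [0.4519 0.0865 0.0656] target 0.452 0.0859 0.066
small 21 [0.4625 0.2544 0.0591] target 0.4636 0.253 0.06
large 17 [0.5981 0.0006 0.0693] target 0.596 0.0047 0.07
medium 15 [0.4534 0.0827 0.0651] target 0.452 0.0859 0.066
small 9 [0.4633 0.2494 0.0596] target 0.4636 0.253 0.06
oblong [ 609.24180001 -328.77657099   63.735395  ] ((609.6312866210938, -329.3230285644531), (11.594339370727539, 38.87837600708008), 60.53734588623047)
t 35.2 tcp [ 610.4 -328.4  236.5] ax [-0.004  0.002 -1.   ] jaw 60.3 F [-0.4 -0.4 -0.4] w 0.65 j6 -1.65
  shift mm [36.5 -1.6  0.6] turn 0.0
```

View pics/side2.png

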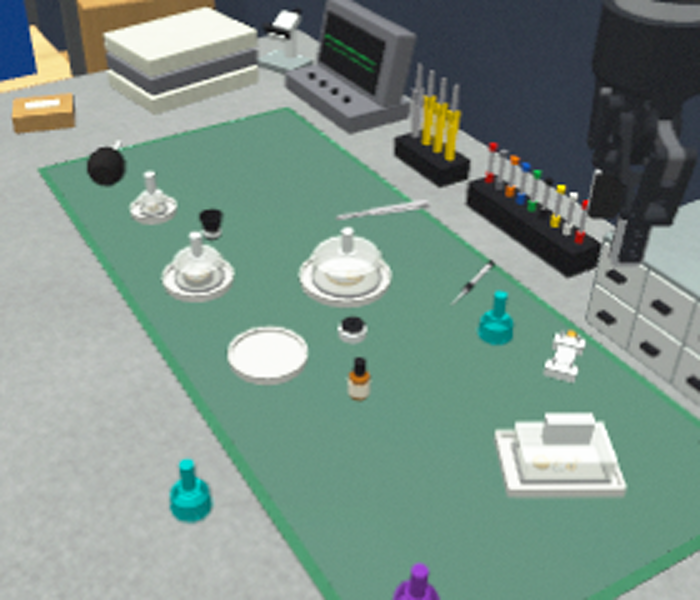

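View pics/w11.png

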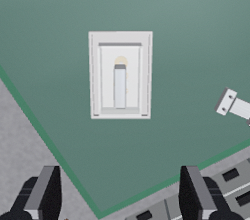

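The side view shows all four covers level inside their rims, with the empty tray bare at (267,355). The wrist crop shows the oblong cover centred in its tray at (121,75). Knob heights are where they should be for covers standing on the tray floors (within 1 mm), and the gripper is clear. Handing in.

```bash
python3 -c "
from plant import manip
print(manip.job_done())"
```

```text
the job is handed in; nothing more can be done
None
```

All four covers are on their matching trays: large, medium, small, then oblong, which I turned about 58° to line up with its tray. Each was lowered until light contact (about 5–8 N measured), released and left standing. I handed in at about 35 s of the 112 s allowed.

- **Final views:** the covers stand level inside the rims, the empty tray is bare, the purple and turquoise look-alikes were not touched, and the gripper is about 0.24 m up, touching nothing.
- **Heights:** the tops of the knobs and the fin are within 1 mm of where they should be for covers standing on the tray floors.
- **Centring:** the top and wrist cameras put the covers within about 2 mm of the tray centres, against the 8 mm to spare.
- **Disagreement:** the side camera reads the round covers' knobs 3–4 mm off in y. It sees mostly the near face of each knob, so I relied on the other cameras.

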